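Pack the ceramic egg in the travelling case and bolt it in

ROBOT

A 6-joint arm with a two-finger parallel gripper is mounted at the origin on the work surface. World frame = base frame: x ahead of the robot, y to its left, z up, the work surface at z = 0. Lengths are in m, angles in rad, forces in N, time in s.
With the tool pointing down it reaches from about 0.35 to 0.925 m from the base axis. Payload 6.4 kg.
Tool frame: the origin (TCP) lies at the very end of the fingers, on their centre line; the grasp point (between the pads) lies 19 mm behind it; z points along the fingers, y is the line along which they close (so a half turn about z gives the same grasp; the last joint's range is limited). The gripper opens to 94 mm and grips with 3 to 60 N. Pads are 16 mm wide; open, the fingers measure 119 mm over their backs; the gripper's body (75 mm by 177 mm) begins 78 mm behind the grasp point.
Start: joints at [-1.353, 0.245, 1.558, -0, 1.339, -0.174], TCP at [0.248, -0.601, 0.205] pointing down, gripper open.
Joint ranges: [-3.13, 3.13], [-1.02, 2.26], [0.13, 2.54], [-0.95, 4.09], [0.21, 2.88], [-2.74, 2.74]. Speed limits (rad/s): [2.57, 2.57, 3.14, 3.14, 3.14, 3.14].

INTERFACE

Orientations are given as a unit quaternion [x, y, z, w].
In Python, from rig import monitor, imaging, ctrl gives the robot as it stands.
- The arm moves only by the tool drive_tool, never from a script. Its argument "moves" is a list of rows, each a list of 3 entries, a list of its own where there are three numbers: the opening, from 0 (shut) to 1 (fully open), then the shift along the tool's x, y, z in cm, then the turn, a rotation vector about the tool's x, y, z in degrees. A call has 1 to 20 rows; each row is the pose to reach, as a shift and turn from the pose commanded when the call began, along the tool's axes at that moment; what a row does not reach only later rows make up. A row lasts 1/8 s, in which the tool goes at most 62.5 mm and 10.7 degrees, less where a joint would pass 70% of its speed; a pose out of reach is approached as far as the arm can. A call with a gripper value outside its range is refused whole. The fingers move at their own pace and stop on an object; "force" is the grip in N (left out, the last holds). Time passes only in rows, so rows that repeat a pose let the fingers close. It gives the time, the measured TCP pose, the force, the opening and the grip force at its end, in the units of the state.
- monitor.observe(): the state, without advancing time (a new reading comes with each control period).
- imaging.camera(name): name is "scene" or "top"; returns the picture (480x640x3 uint8, red, green, blue); there is no depth.
- imaging.camera_info(name): a dict with "intrinsics" (3x3 intrinsics, pixels), "dist_coeffs" ([k1, k2, p1, p2, k3] as OpenCV has them; the pictures are not rectified), "world_from_camera" (4x4, takes a point from camera to world coordinates). Camera axes: x right, y down, z forward; pixel columns grow to the right and rows downward; lengths in m; the calibration is good to about 2 mm. A picture is of the moment at which its call begins. camera_info takes no time and is no camera call.
- ctrl.sign_off(): hands the job in; it is judged then, once.
The state is a dict: "t": time; "joints": joint angles; "dq": joint speeds; "tau": joint torques, N m; "tool_pos": TCP position; "eef_rot": TCP orientation; "contact_force": force on the tool from outside, world axes, zero at the start; "moment": the same for the moment, N m; "finger_gap": opening from 0.0 (shut) to 1.0 (fully open); "grip_force": force on a finger pad.
Only numpy, scipy, OpenCV 4.12 (cv2) and the standard library are available. Lean on these libraries where they do the work, as an engineer would, in place of code of your own. Each camera call takes 0.05 s, during which the arm holds its last target. There are 200 camera calls.

TASK

Pack the fragile ceramic egg (the long one of the three rounded pieces on the display rack) for the road: lower it gently, lying along the well, to the bottom of the travelling case's deep narrow well, without dropping or knocking it, and only when it lies there released slide the barrel bolt across the well's mouth until it is fully home in its keeper. The rack frees only the egg's sides and the well has room for fingers only at its ends, so set it down on the two-bar cradle on the way and take it again by its ends. Leave the other two pieces and everything else on the table where they are.

Things in the scene. Friction and masses are not known exactly. Their poses are not given: they have to be found in the camera images.
- egg: White glazed ceramic egg, a body of revolution 62 mm long, 44 mm thick, 0.14 kg. Its middle 24 mm is a straight cylinder; it rounds off to a blunt flat of 20 mm diameter at each end. Origin at its centre, x axis along its length. It starts lying in one of the rack's three pockets, along the rack's x, centre 38 mm above the table.
- rack: Fixed wooden display rack, 244 (x) x 70 (y) mm; origin under its centre. Three pockets, centres at x = -76, 0, +76 mm. Items lie on two 12 mm bars along x at y = +-15 mm (tops at z = 20 mm). Dividers 8 mm thick, 50 mm wide (y), up to z = 50 mm stand between pockets and at both ends, 68 mm apart: an egg can be gripped only across its middle, along y.
- cradle: Fixed wooden cradle to put the egg down on: block 40 (x) x 70 (y) x 10 mm with two 12 mm bars, 36 mm long along x, at y = +-15 mm (tops at z = 22 mm). Origin under its centre. An egg lying on the bars along x has its centre 40 mm above the table; its ends stick out 11 mm beyond the block.
- case: Fixed dark wooden travelling case, x -78 to +78, y -50 to +180 mm, top at z = 82 mm; origin under the well's centre. The well is an open pit 140 mm long (x) and 52 mm wide (y), 70 mm deep. On the +y deck a 12 mm bolt rod (axis z = 92 mm, x = 0) runs along y through a sleeve at y = 34 to 48 mm, up to z = 104 mm. The keeper, a like staple, stands at y = -31 to -45 mm.
- well (a point): Centre of the well's grey felt floor, 12 mm above the case's underside; axes as the case's.
- bolt (a joint): Travel of the barrel bolt in m: 0 fully drawn back (it starts at 0 to 0.018, clear of the well), grows as it slides along the case's -y across the well; 0.082 is fully home in the keeper (its stop). It takes about 2 N and stays where it is left.
- bolt_handle (a point): Middle of the bolt's upright handle: steel pin 12 mm thick from z = 96 to 130 mm with a 16 mm ball at z = 132 mm (top 140 mm); this point at z = 118 mm (36 mm above the deck). It travels with the bolt, at case y = 158 mm minus the bolt's travel.
- ball_a_center (a point): Centre of the larger white ceramic ball, 44 mm diameter, in another pocket of the rack: leave it.
- ball_b_center (a point): Centre of the smaller white ceramic ball, 36 mm diameter, in another pocket of the rack: leave it.
- bowl: Turned wooden bowl, 110 mm across, 50 mm high, origin under its centre: leave it.
- jar: Big amber glass jar with dark lid, 72 mm across, 120 mm high, origin under its centre: leave it.
- vial: Green corked vial, 34 mm across, 85 mm high, origin under its centre: leave it.
- pot: Little glass jar with wooden lid, 52 mm across, 48 mm high, origin under its centre: leave it.
- spoon: Wooden spoon, 200 mm long, lying along its x: leave it.
- tray: Dark steel baking tray, 240 x 160 x 45 mm, origin under its centre: leave it.

How it is judged:
On the way, in this order (a step that is already met when the one before it is completed fails the run):
1. the egg lies released and at rest on the floor of the well, and the bolt has not yet been slid across (x of egg in the frame of case between -0.045 and 0.045 m and y of egg in the frame of case between -0.012 and 0.012 m and z of egg in the frame of case between 0.028 and 0.04 m and angle between the x axis of egg and the x axis of case, either way round below 0.3 rad and linear speed of egg below 0.03 m/s and contact force between the fingers and egg below 0.1 N and value of joint bolt below 0.035 m), for 0.2 s.
2. the bolt is fully home in its keeper (value of joint bolt above 0.077 m), for 0.2 s.
At the end, for the whole second after the job is handed in: The egg lies on the floor of the well, along the well within 0.3 rad, its centre 28 to 40 mm above the case's underside, within 45 mm (x) and 12 mm (y) of the well's centre, at rest and released; the bolt is slid at least 77 of its 82 mm into its keeper; the other things are where they were (x of egg in the frame of case between -0.045 and 0.045 m and y of egg in the frame of case between -0.012 and 0.012 m and z of egg in the frame of case between 0.028 and 0.04 m and angle between the x axis of egg and the x axis of case, either way round below 0.3 rad and linear speed of egg below 0.03 m/s and contact force between the fingers and egg below 0.1 N and value of joint bolt above 0.077 m); the robot touches nothing.
It fails at once if the egg is struck or pressed against the case with more than 25 N (contact force between egg and case above 25 N).
It fails at once if the egg is dropped into the well (faster than 0.45 m/s inside it) (x of egg in the frame of case between -0.07 and 0.07 m and y of egg in the frame of case between -0.026 and 0.026 m and z of egg in the frame of case below 0.09 m and linear speed of egg above 0.45 m/s).
It fails at once if another ceramic piece is moved by more than 30 mm (distance of any of ball_a_center, ball_b_center from where it was at the start of the episode above 0.03 m).
It fails at once if another thing on the table is moved by more than 30 mm (distance of any of bowl, jar, vial, pot, spoon, tray from where it was at the start of the episode above 0.03 m).
It also fails if it takes over 67 s, if anything falls off the work surface, if the arm or the gripper's body presses on something with over 40 N, if the wrist force passes 120 N, or if a joint passes its speed limit or range.

## Working session

There is one attempt and no reset: what is moved stays moved. The work goes in short steps, Python scripts to look and compute and a tool call to move; the robot and the scene stay as the last step left them, time stands still between calls to the robot, and variables do not carry over. Pictures are saved under pics/ and viewed, at most 10 in all, crops included, and the job is handed in when it is done.

Besides the shell and the picture viewer there is one more tool, called after ">>>" in YAML: its name, and indented under it one key for each argument. drive_tool: Moves the arm, as the interface text tells. Its arguments: {"type":"object","properties":{"moves":{"type":"array","items":{"type":"array"}},"force":{"type":"number"}},"required":["moves"]}

```bash
mkdir -p pics; python3 - <<'E'
from rig import monitor, imaging, ctrl
import cv2
for n in("scene","top"):
    im=imaging.camera(n); cv2.imwrite(f"pics/{n}0.png",im[:,:,::-1])
    i=imaging.camera_info(n); print(n,i)
print(monitor.observe())
E
```

```text
scene {'intrinsics': array([[515.18116908,   0.        , 316.06904255],
       [  0.        , 515.18116908, 238.6087016 ],
       [  0.        ,   0.        ,   1.        ]]), 'dist_coeffs': array([0.00888626, 0.        , 0.        , 0.        , 0.        ]), 'world_from_camera': array([[-0.86462846,  0.35666742, -0.35384457,  1.07179086],
       [ 0.50230433,  0.59911039, -0.62350389,  0.74344348],
       [-0.01039157, -0.71683687, -0.69716348,  0.9985631 ],
       [ 0.        ,  0.        ,  0.        ,  1.        ]])}
top {'intrinsics': array([[435.06594828,   0.        , 323.4522954 ],
       [  0.        , 435.06594828, 237.53121569],
       [  0.        ,   0.        ,   1.        ]]), 'dist_coeffs': array([-0.08291222,  0.        ,  0.        ,  0.        ,  0.        ]), 'world_from_camera': array([[-0.00876524, -0.98737538,  0.15815505,  0.45223121],
       [-0.99991424,  0.00711544, -0.01099479, -0.07532344],
       [ 0.00973065, -0.15823786, -0.98735307,  1.17093034],
       [ 0.        ,  0.        ,  0.        ,  1.        ]])}
{'t': 0.1, 'joints': array([-1.35311652e+00,  2.45719678e-01,  1.55885483e+00, -1.73410603e-05,
        1.33868143e+00, -1.74094841e-01]), 'dq': array([-0.00043148, -0.00197565, -0.00333873,  0.00023178,  0.00011322,
        0.00106334]), 'tau': array([-1.79740568e-04, -4.16913128e+01, -3.15527523e+01,  6.85664546e-02,
        3.09707480e-02, -6.90666161e-05]), 'tool_pos': array([ 0.24807883, -0.60023299,  0.20449129]), 'eef_rot': array([ 9.80874621e-01,  1.94638863e-01, -2.65563859e-05, -8.31257713e-04]), 'contact_force': array([ 1.1820199 , -0.49893527, -0.5472686 ]), 'moment': array([ 0.00461561,  0.02970431, -0.0178938 ]), 'grip_force': 0.0, 'finger_gap': 0.9987236713100235}
```

View pics/top0.png

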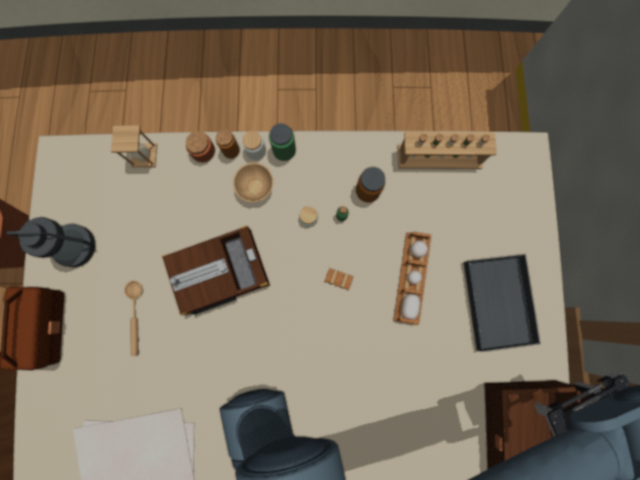

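View pics/scene0.png

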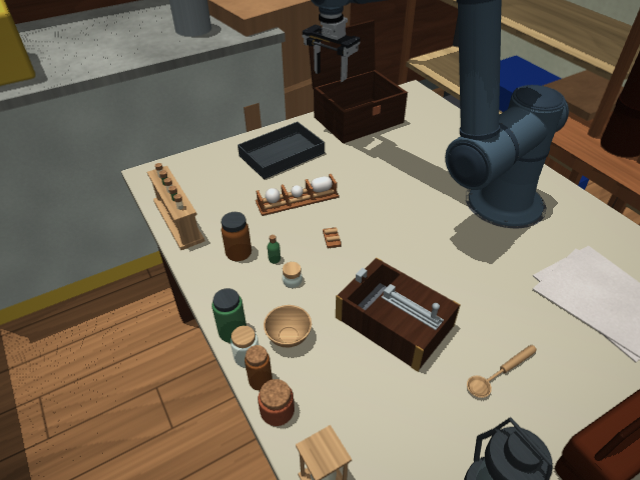

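```bash
python3 - <<'E'
import cv2
im=cv2.imread("pics/top0.png")
def crop(n,x0,y0,w,h,s):
    c=cv2.resize(im[y0:y0+h,x0:x0+w],None,fx=s,fy=s,interpolation=cv2.INTER_CUBIC)
    for k in range(0,w,20): cv2.putText(c,str(x0+k),(k*s,10),0,.4,(0,255,255),1); cv2.line(c,(k*s,12),(k*s,20),(0,255,255),1)
    for k in range(0,h,20): cv2.putText(c,str(y0+k),(0,k*s+4),0,.4,(0,255,255),1); cv2.line(c,(28,k*s),(36,k*s),(0,255,255),1)
    cv2.imwrite(f"pics/{n}.png",c)
crop("caseA",155,220,120,100,6)
crop("rackA",320,225,120,100,6)
E
```

```text
(no output)
```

View pics/caseA.png

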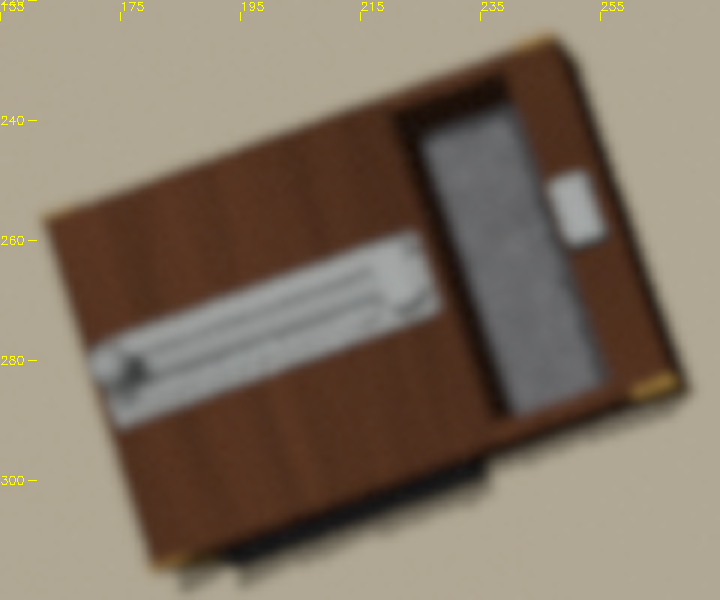

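View pics/rackA.png

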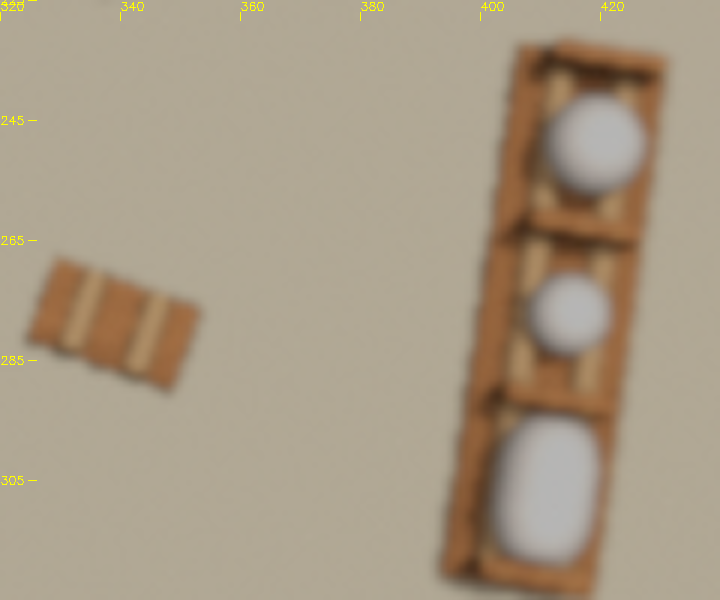

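Top view: case corners at about (162,256), (180,315), (247,226) and (268,283). Ball a is at (419.5,248.8), ball b at (415,277) and the egg at (411,306.7). The cradle corners are at about (329.5,267.8), (353.7,276.3), (348.7,290.3) and (324.5,282). I'll fit planar poses to these.

```bash
cat > h.py <<'E'
import numpy as np,cv2
from scipy.optimize import least_squares
from rig import imaging
def proj(n,P):
    i=imaging.camera_info(n); T=np.linalg.inv(i["world_from_camera"])
    return cv2.projectPoints(np.float64(P).reshape(-1,3),cv2.Rodrigues(T[:3,:3])[0],T[:3,3],i["intrinsics"],i["dist_coeffs"])[0][:,0]
def place(p,L):
    L=np.float64(L).reshape(-1,3); c,s=np.cos(p[2]),np.sin(p[2])
    return np.c_[p[0]+c*L[:,0]-s*L[:,1],p[1]+s*L[:,0]+c*L[:,1],L[:,2]]
def fit(obs,p0):
    # obs: list of (cam, local pts, pixels)
    f=lambda p:np.concatenate([(proj(n,place(p,L))-np.float64(q)).ravel() for n,L,q in obs])
    r=least_squares(f,p0,loss="soft_l1"); return r.x,r.fun.reshape(-1,2)
def ray(n,px,z):
    i=imaging.camera_info(n);u=cv2.undistortPoints(np.float64([[px]]),i["intrinsics"],i["dist_coeffs"])[0,0]
    W=i["world_from_camera"];d=W[:3,:3]@[*u,1];o=W[:3,3];return o+d*(z-o[2])/d[2]
E
python3 - <<'E'
from h import *
np.set_printoptions(precision=4,suppress=True)
cr=lambda x,y,ox,oy:(ox+x/6,oy+y/6)
C=lambda L:[cr(x,y,155,220) for x,y in L]; R=lambda L:[cr(x,y,320,225) for x,y in L]
L=[(.078,.18,.082),(-.078,.18,.082),(.078,-.05,.082),(-.078,-.05,.082),(.07,.026,.082),(.07,-.026,.082),(-.07,.026,.012),(-.07,.026,.082)]
q=C([(43,215),(152,568),(553,36),(680,380),(390,112),(500,72),(512,418),(495,416)])
print("case",*fit([("top",L,q)],[.45,.15,.3]))
L=[(.02,.035,.01),(.02,-.035,.01),(-.02,-.035,.01),(-.02,.035,.01)]
print("cradle",*fit([("top",L,R([(57,257),(202,308),(172,392),(27,342)]))],[.4,-.1,-.2]))
L=[(.076,0,.0376),(0,0,.0327),(-.076,0,.038)]
p,r=fit([("top",L,R([(597,143),(570,313),(546,490)]))],[.4,-.3,-.1]);print("rack",p,r)
print("egg",ray("top",R([(546,490)])[0],.038),place(p,[(-.076,0,.038)]))
print("ball handle",ray("top",C([(108,362)])[0],.132))
# scene reprojection of the case model etc
E
```

```text
case [0.5694 0.1275 0.3444] [[-0.3304  0.2133]
 [-0.2161 -0.0542]
 [-0.0128 -0.715 ]
 [-1.1823 -0.3656]
 [-0.0812 -0.3293]
 [ 0.9096 -0.615 ]
 [ 1.9323  1.7595]
 [-0.1309  1.0812]]
cradle [ 0.5257 -0.1289 -0.3461] [[-0.3483 -0.1313]
 [ 0.2428  0.0375]
 [ 0.4055  0.2482]
 [-0.2954 -0.1568]]
rack [ 0.5266 -0.3275 -0.1861] [[-0.0204  0.1606]
 [-0.0651  0.289 ]
 [ 0.0827 -0.4683]]
egg [ 0.4507 -0.3132  0.038 ] [[ 0.4519 -0.3134  0.038 ]]
ball handle [0.5173 0.2749 0.132 ]
```

```bash
python3 - <<'E'
from h import *
case=[.5694,.1275,.3444];cr=[.5257,-.1289,-.3461];rk=[.5266,-.3275,-.1861]
def quad(x,y,z,y0=None): y0=-y if y0 is None else y0; return [(x,y,z),(x,y0,z),(-x,y0,z),(-x,y,z)]
polys=[(case,quad(.078,.18,.082,-.05)),(case,quad(.07,.026,.082)),(case,quad(.07,.026,.012)),(cr,quad(.02,.035,.01)),(rk,quad(.122,.025,.05))]
a=np.linspace(0,2*np.pi,40);
def go(n,x0,y0,w,h,s):
    im=cv2.imread(f"pics/{n}0.png")
    c=cv2.resize(im[y0:y0+h,x0:x0+w],None,fx=s,fy=s,interpolation=cv2.INTER_CUBIC)
    for p,L in polys:
        q=((proj(n,place(p,L))-[x0-.5,y0-.5])*s).round().astype(int)
        cv2.polylines(c,[q],True,(0,255,0),1)
    return c
A=go("top",158,222,116,100,4)[:300,:400]; A=go("top",160,222,114,96,3)
B=go("scene",330,255,135,112,3); D=go("top",320,228,114,100,3); E=go("scene",250,168,135,85,3)
def pad(c):
    o=np.zeros((300,400,3),np.uint8);h,w=min(300,c.shape[0]),min(400,c.shape[1]);o[:h,:w]=c[:h,:w];return o
cv2.imwrite("pics/ov.png",np.vstack([np.hstack([pad(A),pad(B)]),np.hstack([pad(D),pad(E)])]))
E
```

```text
(no output)
```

View pics/ov.png

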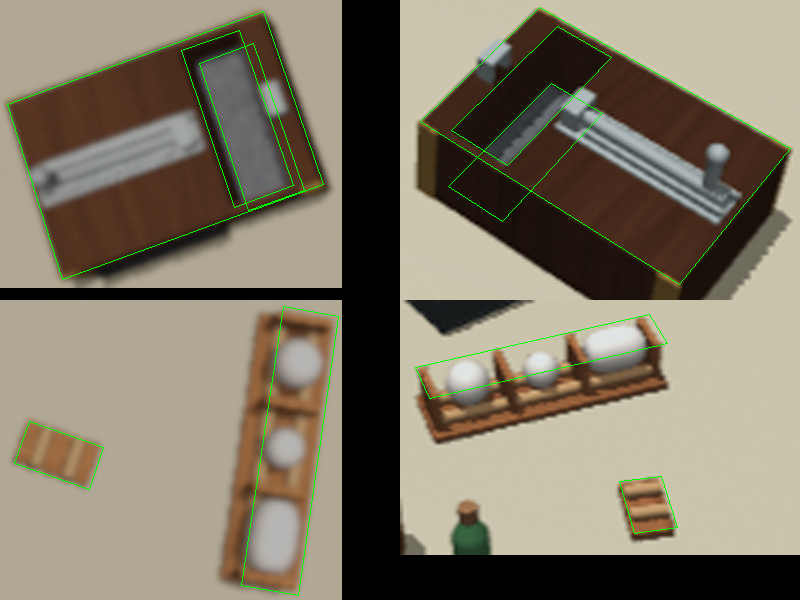

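The overlay matches in both views to within about 1–2 mm. Next I'll move above the egg.

```bash
cat >> h.py <<'E'
def rel(cur,tgt):
    "cur/tgt: x,y,z,psi(world angle of tool y). -> shift cm in tool axes, turn deg"
    d=np.subtract(tgt[:3],cur[:3])*100; ps=cur[3]; tx=ps+np.pi/2
    t=-(tgt[3]-ps); t=(t+np.pi/2)%np.pi-np.pi/2
    return np.round([d[0]*np.cos(tx)+d[1]*np.sin(tx), d[0]*np.cos(ps)+d[1]*np.sin(ps), -d[2], np.degrees(t)],2)
def meas():
    from rig import monitor; s=monitor.observe(); x,y=s["eef_rot"][:2]
    R=cv2.Rodrigues(np.zeros(3))[0]
    from scipy.spatial.transform import Rotation as Ro
    M=Ro.from_quat(s["eef_rot"]).as_matrix()
    return [*s["tool_pos"],np.arctan2(M[1,1],M[0,1])],s
E
python3 - <<'E'
from h import *
print(rel([.248,-.601,.205,-1.179],[.4513,-.3133,.12,-1.757]))
E
```

```text
[ 29.78 -18.83   8.5   33.12]
```

>>> drive_tool:
  moves:
    - [1,[5,-3,0],[0,0,5]]
    - [1,[10,-6.3,0],[0,0,11]]
    - [1,[15,-9.5,0],[0,0,16]]
    - [1,[20,-12.6,1],[0,0,22]]
    - [1,[25,-15.8,3],[0,0,27]]
    - [1,[29.8,-18.8,5.5],[0,0,33.1]]
    - [1,[29.8,-18.8,8.5],[0,0,33.1]]
    - [1,[29.8,-18.8,8.5],[0,0,33.1]]
    - [1,[29.8,-18.8,8.5],[0,0,33.1]]
    - [1,[29.8,-18.8,8.5],[0,0,33.1]]
  force: 10

```text
t: 1.35
tool_pos: [0.4522, -0.3146, 0.122]
eef_rot: [0.996, -0.093, 0.001, 0.001]
contact_force: [-0.7, -0.0, -0.2]
finger_gap: 0.999
grip_force: 0.0
```

```bash
python3 - <<'E'
from h import *
m,s=meas();print(m,s["t"],s["joints"],s["contact_force"])
im=imaging.camera("scene");cv2.imwrite("pics/s1.png",cv2.resize(im[100:250,220:420,::-1],None,fx=4,fy=4,interpolation=2))
E
```

```text
[np.float64(0.4522125404036432), np.float64(-0.31457958514093937), np.float64(0.12202636790428117), np.float64(-1.7579425434751679)] 1.35 [-8.13664495e-01  1.05208430e-01  1.87857073e+00  2.49575182e-05
  1.15516770e+00  9.44266349e-01] [-0.72552446 -0.03211764 -0.17874184]
```

View pics/s1.png

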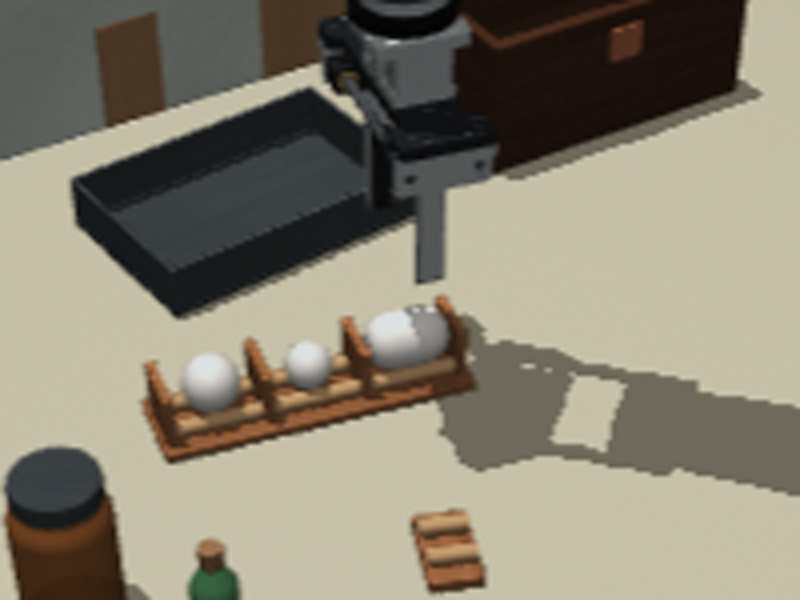

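The open gripper stands over the egg, with the finger tips at the middle of the pocket. Descending and gripping.

>>> drive_tool:
  moves:
    - [1,[0,0,3],[0,0,0]]
    - [1,[0,0,6],[0,0,0]]
    - [1,[0,0,8.5],[0,0,0]]
    - [1,[0,0,9.8],[0,0,0]]
    - [1,[0,0,9.8],[0,0,0]]
    - [1,[0,0,9.8],[0,0,0]]
    - [0.7,[0,0,9.8],[0,0,0]]
    - [0.55,[0,0,9.8],[0,0,0]]

```text
t: 2.4
tool_pos: [0.4522, -0.3136, 0.0232]
eef_rot: [0.996, -0.093, 0.0, 0.0]
contact_force: [0.4, -0.2, -0.8]
finger_gap: 0.824
grip_force: 0.0
```

>>> drive_tool:
  moves:
    - [0.4,[0,0,0],[0,0,0]]
    - [0.3,[0,0,0],[0,0,0]]
    - [0.3,[0,0,0],[0,0,0]]
    - [0.3,[0,0,0],[0,0,0]]
    - [0.3,[0,0,0],[0,0,0]]
    - [0.3,[0,0,0],[0,0,0]]
    - [0.3,[0,0,0],[0,0,0]]

```text
t: 3.28
tool_pos: [0.4518, -0.3131, 0.0224]
eef_rot: [0.996, -0.093, -0.0, -0.0]
contact_force: [0.1, 1.8, 1.1]
finger_gap: 0.469
grip_force: 10.0
```

```bash
python3 - <<'E'
from h import *
print(rel([.4513,-.3133,.022,-1.757],[.5257,-.1289,.10,-1.9169]))
E
```

```text
[  3.9  -19.5   -7.8    9.16]
```

>>> drive_tool:
  moves:
    - [0.3,[0,0,-1],[0,0,0]]
    - [0.3,[0,0,-3],[0,0,0]]
    - [0.3,[0,0,-6],[0,0,0]]
    - [0.3,[0,0,-9],[0,0,0]]
    - [0.3,[0,0,-10],[0,0,0]]
    - [0.3,[0,0,-10],[0,0,0]]

```text
t: 4.03
tool_pos: [0.452, -0.3134, 0.1228]
eef_rot: [0.996, -0.093, 0.0, 0.0]
contact_force: [-0.3, -1.0, -2.0]
finger_gap: 0.47
grip_force: 10.0
```

>>> drive_tool:
  moves:
    - [0.3,[0.5,-2.5,0],[0,0,1]]
    - [0.3,[1.3,-6.5,0],[0,0,3]]
    - [0.3,[2.1,-10.5,0],[0,0,5]]
    - [0.3,[2.9,-14.5,0],[0,0,7]]
    - [0.3,[3.5,-17.5,0],[0,0,8.5]]
    - [0.3,[3.9,-19.5,0],[0,0,9.2]]
    - [0.3,[3.9,-19.5,2.2],[0,0,9.2]]
    - [0.3,[3.9,-19.5,4.2],[0,0,9.2]]
    - [0.3,[3.9,-19.5,5.2],[0,0,9.2]]
    - [0.3,[3.9,-19.5,5.2],[0,0,9.2]]
    - [0.3,[3.9,-19.5,5.2],[0,0,9.2]]

```text
t: 5.4
tool_pos: [0.5266, -0.1291, 0.071]
eef_rot: [0.985, -0.172, 0.0, 0.0]
contact_force: [0.0, 0.5, -1.2]
finger_gap: 0.465
grip_force: 10.0
```

```bash
python3 - <<'E'
from h import *
m,s=meas();print(m,s["t"],s["contact_force"],s["finger_gap"])
a=imaging.camera("scene")[195:265,280:400,::-1];b=imaging.camera("top")[245:315,290:410,::-1]
cv2.imwrite("pics/s2.png",np.vstack([cv2.resize(c,None,fx=4.2,fy=4.2,interpolation=2) for c in(a,b)]))
E
```

```text
[np.float64(0.5265815531535794), np.float64(-0.12906086681080411), np.float64(0.07095371947223676), np.float64(-1.9174710237562884)] 5.4 [ 0.01042329  0.5359285  -1.22589271] 0.4647221390334005
```

View pics/s2.png

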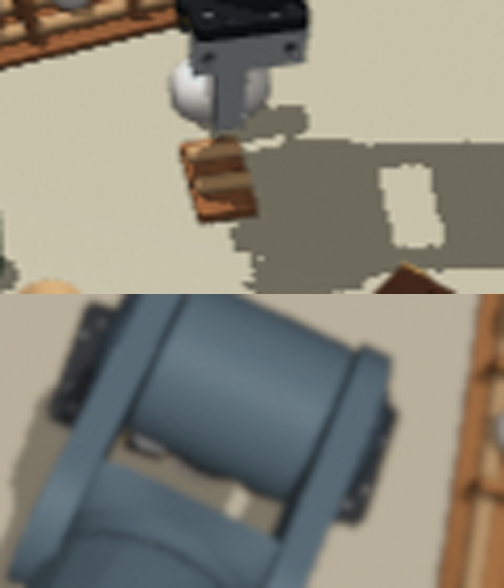

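The egg is held centrally between the fingers above the cradle. Lowering it.

>>> drive_tool:
  moves:
    - [0.3,[0,0,1.5],[0,0,0]]
    - [0.3,[0,0,3],[0,0,0]]
    - [0.3,[0,0,3.8],[0,0,0]]
    - [0.3,[0,0,4.1],[0,0,0]]
    - [0.3,[0,0,4.4],[0,0,0]]
    - [0.3,[0,0,4.5],[0,0,0]]
    - [0.3,[0,0,4.5],[0,0,0]]

```text
t: 6.38
tool_pos: [0.5264, -0.1288, 0.0257]
eef_rot: [0.985, -0.172, 0.0, 0.0]
contact_force: [0.6, -0.4, -2.1]
finger_gap: 0.462
grip_force: 10.0
```

>>> drive_tool:
  moves:
    - [0.3,[0,0,0.1],[0,0,0]]
    - [0.3,[0,0,0.2],[0,0,0]]
    - [0.3,[0,0,0.2],[0,0,0]]
    - [0.3,[0,0,0.2],[0,0,0]]

```text
t: 6.88
tool_pos: [0.5268, -0.129, 0.0246]
eef_rot: [0.985, -0.172, 0.0, 0.0]
contact_force: [-3.2, 1.3, 5.7]
finger_gap: 0.466
grip_force: 10.0
```

Contact felt; releasing, then rising straight up.

>>> drive_tool:
  moves:
    - [0.52,[0,0,0],[0,0,0]]
    - [0.6,[0,0,0],[0,0,0]]
    - [0.75,[0,0,0],[0,0,0]]
    - [0.9,[0,0,0],[0,0,0]]
    - [1,[0,0,0],[0,0,0]]
    - [1,[0,0,0],[0,0,0]]
    - [1,[0,0,0],[0,0,0]]
    - [1,[0,0,-3],[0,0,0]]
    - [1,[0,0,-7],[0,0,0]]
    - [1,[0,0,-12],[0,0,0]]
    - [1,[0,0,-12],[0,0,0]]
    - [1,[0,0,-12],[0,0,0]]

```text
t: 8.38
tool_pos: [0.5258, -0.1286, 0.1428]
eef_rot: [0.985, -0.172, -0.0, -0.0]
contact_force: [0.5, -0.0, -0.6]
finger_gap: 0.999
grip_force: 0.0
```

```bash
python3 - <<'E'
from h import *
m,s=meas();print(m,s["t"],s["contact_force"],s["finger_gap"],s["joints"])
a=imaging.camera("scene")[195:265,280:400,::-1];b=imaging.camera("top")[245:315,290:410,::-1]
cv2.imwrite("pics/s3.png",np.vstack([cv2.resize(c,None,fx=4.2,fy=4.2,interpolation=2) for c in(a,b)]))
E
```

```text
[np.float64(0.5257701964910468), np.float64(-0.12855060395267628), np.float64(0.1428450303411921), np.float64(-1.917237771781206)] 8.375 [ 0.46231436 -0.04694832 -0.57094664] 0.9987373500526956 [-4.49351619e-01  5.84349705e-02  1.88690229e+00 -1.66628676e-05
  1.19714797e+00  1.46789221e+00]
```

View pics/s3.png

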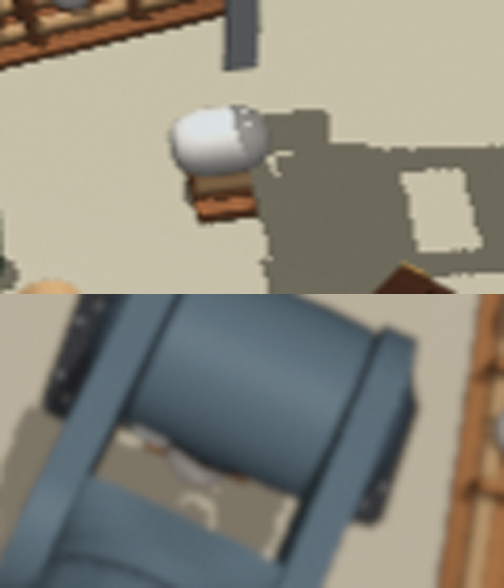

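The egg lies on the cradle at about (332,228) in the scene picture. I'll check its x from the ray, then turn the gripper.

```bash
python3 - <<'E'
from h import *
print(ray("scene",(280+219/4.2,195+140/4.2),.04), proj("scene",[.5257,-.1289,.04]))
print(rel([.5257,-.1289,.143,-1.917],[.5257,-.1289,.06,-.3461+1e-6]))
E
```

```text
[ 0.52749197 -0.12615213  0.04      ] [[332.17801496 227.51271865]]
[ 0.   -0.    8.3  89.99]
```

>>> drive_tool:
  moves:
    - [1,[0,0,0],[0,0,-10]]
    - [1,[0,0,0],[0,0,-20]]
    - [1,[0,0,0],[0,0,-30]]
    - [1,[0,0,0],[0,0,-40]]
    - [1,[0,0,0],[0,0,-50]]
    - [1,[0,0,0],[0,0,-60]]
    - [1,[0,0,0],[0,0,-70]]
    - [1,[0,0,0],[0,0,-80]]
    - [1,[0,0,0],[0,0,-90]]
    - [1,[0,0,0],[0,0,-90]]
    - [1,[0,0,0],[0,0,-90]]
    - [1,[0,0,0],[0,0,-90]]

```text
t: 9.98
tool_pos: [0.5261, -0.1287, 0.1431]
eef_rot: [0.819, 0.574, -0.0, -0.0]
contact_force: [-1.0, 0.4, -0.2]
finger_gap: 0.998
grip_force: 0.0
```

>>> drive_tool:
  moves:
    - [1,[0,0,3],[0,0,0]]
    - [1,[0,0,6],[0,0,0]]
    - [1,[0,0,9],[0,0,0]]
    - [1,[0,0,11],[0,0,0]]
    - [1,[0,0,11.9],[0,0,0]]
    - [1,[0,0,11.9],[0,0,0]]
    - [1,[0,0,11.9],[0,0,0]]
    - [0.8,[0,0,11.9],[0,0,0]]
    - [0.7,[0,0,11.9],[0,0,0]]
    - [0.6,[0,0,11.9],[0,0,0]]
    - [0.5,[0,0,11.9],[0,0,0]]
    - [0.5,[0,0,11.9],[0,0,0]]
    - [0.5,[0,0,11.9],[0,0,0]]
    - [0.5,[0,0,11.9],[0,0,0]]
    - [0.5,[0,0,11.9],[0,0,0]]
  force: 12

```text
t: 11.85
tool_pos: [0.5263, -0.1288, 0.0246]
eef_rot: [0.818, 0.575, 0.0, 0.0]
contact_force: [0.5, 0.5, 1.6]
finger_gap: 0.658
grip_force: 12.0
```

```bash
python3 - <<'E'
from h import *
print(rel([.5257,-.1289,.144,-.3461],[.5694,.1275,.144,.3444]))
E
```

```text
[ 25.6   -4.59  -0.   -39.56]
```

>>> drive_tool:
  moves:
    - [0.5,[0,0,-1],[0,0,0]]
    - [0.5,[0,0,-3],[0,0,0]]
    - [0.5,[0,0,-6],[0,0,0]]
    - [0.5,[0,0,-9],[0,0,0]]
    - [0.5,[0,0,-12],[0,0,0]]
    - [0.5,[0,0,-12.5],[0,0,0]]
    - [0.5,[0,0,-12.5],[0,0,0]]
    - [0.5,[0,0,-12.5],[0,0,0]]

```text
t: 12.85
tool_pos: [0.5252, -0.1283, 0.1477]
eef_rot: [0.818, 0.575, -0.001, -0.001]
contact_force: [-0.7, 0.4, -1.3]
finger_gap: 0.658
grip_force: 12.0
```

>>> drive_tool:
  moves:
    - [0.5,[2,-0.4,0],[0,0,-3]]
    - [0.5,[5,-0.9,0],[0,0,-8]]
    - [0.5,[8.5,-1.5,0],[0,0,-13]]
    - [0.5,[12,-2.1,0],[0,0,-18.5]]
    - [0.5,[15.5,-2.8,0],[0,0,-24]]
    - [0.5,[19,-3.4,0],[0,0,-29.5]]
    - [0.5,[22.5,-4,0],[0,0,-35]]
    - [0.5,[24.8,-4.4,0],[0,0,-38.3]]
    - [0.5,[25.6,-4.6,0],[0,0,-39.6]]
    - [0.5,[25.6,-4.6,0],[0,0,-39.6]]
    - [0.5,[25.6,-4.6,0],[0,0,-39.6]]
    - [0.5,[25.6,-4.6,1],[0,0,-39.6]]
    - [0.5,[25.6,-4.6,2],[0,0,-39.6]]
    - [0.5,[25.6,-4.6,2],[0,0,-39.6]]
    - [0.5,[25.6,-4.6,2],[0,0,-39.6]]

```text
t: 14.72
tool_pos: [0.5699, 0.1275, 0.1294]
eef_rot: [0.575, 0.818, -0.0, -0.0]
contact_force: [-0.1, -0.6, -1.6]
finger_gap: 0.66
grip_force: 12.0
```

```bash
python3 - <<'E'
from h import *
m,s=meas();print(m,s["t"],s["contact_force"],s["finger_gap"])
case=[.5694,.1275,.3444]
ez=m[2]+.0154
a=np.linspace(-np.pi,np.pi,60)
prof=[(-.031,.010),(-.012,.022),(.012,.022),(.031,.010)]
P=[place([m[0],m[1],m[3]],[(x,r*np.cos(t),ez+r*np.sin(t)) for x,r in prof for t in a])]
out=[]
for n,x0,y0,w,h,s in(("scene",325,190,140,140,4),("top",200,215,90,105,5)):
    c=cv2.resize(imaging.camera(n)[y0:y0+h,x0:x0+w,::-1],None,fx=s,fy=s,interpolation=2)
    for L in([(.07,.026,.082),(.07,-.026,.082),(-.07,-.026,.082),(-.07,.026,.082)],):
        cv2.polylines(c,[((proj(n,place(case,L))-[x0-.5,y0-.5])*s).round().astype(int)],True,(0,255,0),1)
    q=((proj(n,P[0])-[x0-.5,y0-.5])*s).round().astype(np.int32)
    cv2.polylines(c,[cv2.convexHull(q.reshape(-1,1,2))],True,(0,0,255),1)
    out.append(c[:560,:400])
h=560;out=[np.vstack([c,np.zeros((h-c.shape[0],c.shape[1],3),np.uint8)]) for c in out]
cv2.imwrite("pics/s4.png",np.hstack(out))
E
```

```text
[np.float64(0.5698935386843602), np.float64(0.12750129481212877), np.float64(0.12935583709085524), np.float64(0.34444157128170777)] 14.725 [-0.11677953 -0.56804964 -1.56517531] 0.6598542611392842
```

View pics/s4.png

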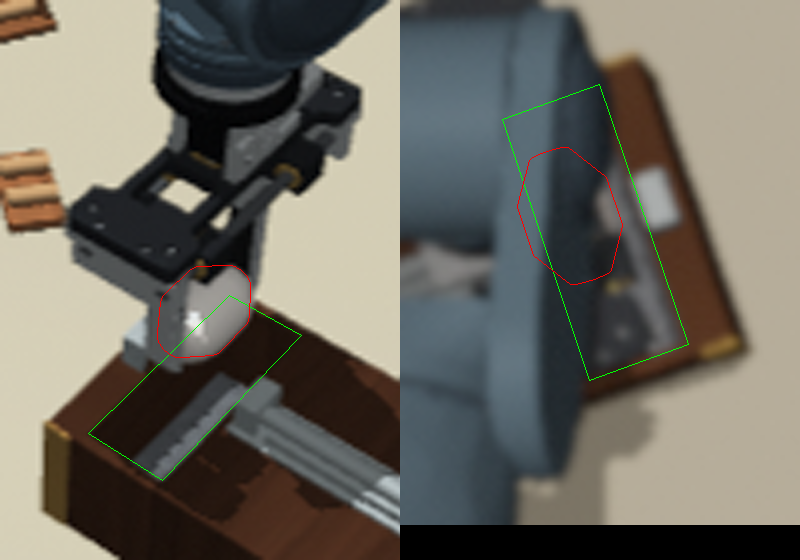

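The egg matches its predicted outline (red) over the well mouth (green) to about 1 px. Lowering in stages while watching the force.

>>> drive_tool:
  moves:
    - [0.5,[0,0,1.5],[0,0,0]]
    - [0.5,[0,0,3],[0,0,0]]
    - [0.5,[0,0,3.6],[0,0,0]]
    - [0.5,[0,0,4],[0,0,0]]
    - [0.5,[0,0,4.4],[0,0,0]]
    - [0.5,[0,0,4.8],[0,0,0]]
    - [0.5,[0,0,5.2],[0,0,0]]
    - [0.5,[0,0,5.6],[0,0,0]]
    - [0.5,[0,0,6],[0,0,0]]
    - [0.5,[0,0,6],[0,0,0]]

```text
t: 16.08
tool_pos: [0.5696, 0.1276, 0.069]
eef_rot: [0.575, 0.818, -0.0, -0.0]
contact_force: [-1.3, -0.4, -1.4]
finger_gap: 0.654
grip_force: 12.0
```

>>> drive_tool:
  moves:
    - [0.5,[0,0,0.4],[0,0,0]]
    - [0.5,[0,0,0.8],[0,0,0]]
    - [0.5,[0,0,1.2],[0,0,0]]
    - [0.5,[0,0,1.6],[0,0,0]]
    - [0.5,[0,0,2.2],[0,0,0]]
    - [0.5,[0,0,2.8],[0,0,0]]
    - [0.5,[0,0,3.4],[0,0,0]]
    - [0.5,[0,0,4],[0,0,0]]
    - [0.5,[0,0,4.4],[0,0,0]]
    - [0.5,[0,0,4.6],[0,0,0]]
    - [0.5,[0,0,4.6],[0,0,0]]
    - [0.5,[0,0,4.6],[0,0,0]]

```text
t: 17.58
tool_pos: [0.5701, 0.1276, 0.0237]
eef_rot: [0.575, 0.818, 0.0, 0.0]
contact_force: [-0.0, -0.6, -1.5]
finger_gap: 0.66
grip_force: 12.0
```

>>> drive_tool:
  moves:
    - [0.5,[0,0,0.1],[0,0,0]]
    - [0.5,[0,0,0.2],[0,0,0]]
    - [0.5,[0,0,0.3],[0,0,0]]
    - [0.5,[0,0,0.4],[0,0,0]]
    - [0.5,[0,0,0.45],[0,0,0]]
    - [0.5,[0,0,0.45],[0,0,0]]

```text
t: 18.32
tool_pos: [0.5699, 0.1276, 0.0193]
eef_rot: [0.575, 0.818, -0.0, -0.0]
contact_force: [-2.2, -0.3, 2.3]
finger_gap: 0.659
grip_force: 12.0
```

Floor contact felt at the expected height. Releasing gently and withdrawing.

>>> drive_tool:
  moves:
    - [0.68,[0,0,0],[0,0,0]]
    - [0.72,[0,0,0],[0,0,0]]
    - [0.78,[0,0,0],[0,0,0]]
    - [0.85,[0,0,0],[0,0,0]]
    - [0.85,[0,0,0],[0,0,0]]
    - [0.85,[0,0,0],[0,0,0]]
    - [0.85,[0,0,-2],[0,0,0]]
    - [0.85,[0,0,-5],[0,0,0]]
    - [0.85,[0,0,-9],[0,0,0]]
    - [0.85,[0,0,-14],[0,0,0]]
    - [0.85,[0,0,-18],[0,0,0]]
    - [0.85,[0,0,-18],[0,0,0]]
    - [0.85,[0,0,-18],[0,0,0]]

```text
t: 19.95
tool_pos: [0.5694, 0.1276, 0.1989]
eef_rot: [0.575, 0.818, -0.0, -0.0]
contact_force: [0.2, 0.7, -0.7]
finger_gap: 0.85
grip_force: 0.0
```

```bash
python3 - <<'E'
from h import *
m,s=meas();print(m,s["t"],s["contact_force"],s["finger_gap"])
case=[.5694,.1275,.3444]
print("handle",place(case,[(0,.156,.118)]),rel([m[0],m[1],m[2],m[3]],[*place(case,[(0,.178,.2)])[0],m[3]]))
out=[]
for n,x0,y0,w,h,s in(("scene",325,245,140,120,4),("top",155,215,120,110,4)):
    c=cv2.resize(imaging.camera(n)[y0:y0+h,x0:x0+w,::-1],None,fx=s,fy=s,interpolation=2)
    for y in(.158,.076): 
        q=((proj(n,place(case,[(0,y,.132)]))-[x0-.5,y0-.5])*s).round().astype(int)[0]; cv2.circle(c,tuple(map(int,q)),3,(0,0,255),1)
    out.append(c[:440,:400])
cv2.imwrite("pics/s5.png",np.hstack(out))
E
```

```text
[np.float64(0.5694355750881139), np.float64(0.12762945363353922), np.float64(0.19887981578486888), np.float64(0.34466762688868063)] 19.95 [ 0.17086701  0.68837986 -0.71712069] 0.8500556975093937
handle [[0.51672941 0.2743394  0.118     ]] [17.79 -0.   -0.11  0.  ]
```

View pics/s5.png

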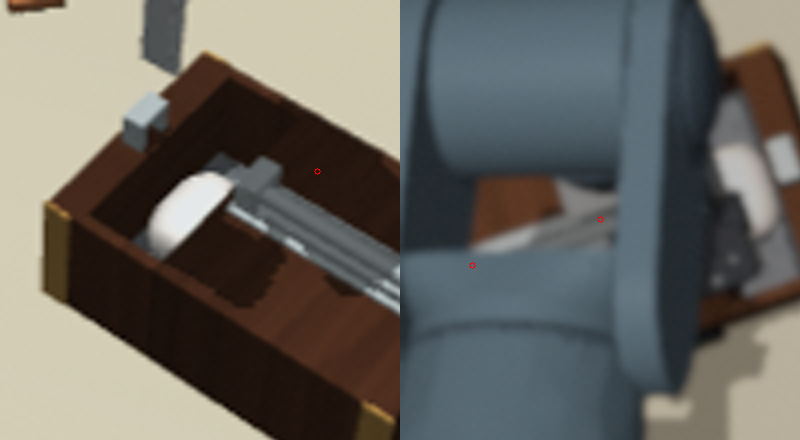

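The egg lies along the well, clear of the walls. Next I'll grip the bolt handle from above.

```bash
python3 - <<'E'
from h import *
d=ray("scene",(435.3,305.7),.132)[:2]-[.5694,.1275]; c,s=np.cos(.3444),np.sin(.3444); print(c*d[0]+s*d[1],-s*d[0]+c*d[1])
E
```

```text
0.00040620527919991295 0.15568368443012465
```

>>> drive_tool:
  moves:
    - [0.7,[3,0,0],[0,0,0]]
    - [0.5,[7,0,0],[0,0,0]]
    - [0.5,[11,0,0],[0,0,0]]
    - [0.5,[14,0,0],[0,0,0]]
    - [0.5,[15.6,0,0],[0,0,0]]
    - [0.5,[15.6,0,0],[0,0,0]]
    - [0.5,[15.6,0,0],[0,0,0]]
    - [0.5,[15.6,0,0],[0,0,0]]
  force: 15

```text
t: 21.05
tool_pos: [0.5176, 0.2736, 0.1989]
eef_rot: [0.576, 0.818, -0.0, 0.0]
contact_force: [-0.3, 0.3, -0.4]
finger_gap: 0.501
grip_force: 0.0
```

Handle confirmed at case (0, 0.156). Descending to z = 0.104 and gripping.

>>> drive_tool:
  moves:
    - [0.5,[0,0,3],[0,0,0]]
    - [0.5,[0,0,6],[0,0,0]]
    - [0.5,[0,0,8.5],[0,0,0]]
    - [0.5,[0,0,9.4],[0,0,0]]
    - [0.5,[0,0,9.4],[0,0,0]]
    - [0.3,[0,0,9.4],[0,0,0]]
    - [0.1,[0,0,9.4],[0,0,0]]
    - [0.05,[0,0,9.4],[0,0,0]]
    - [0.05,[0,0,9.4],[0,0,0]]
    - [0.05,[0,0,9.4],[0,0,0]]
    - [0.05,[0,0,9.4],[0,0,0]]

```text
t: 22.42
tool_pos: [0.5169, 0.2744, 0.1053]
eef_rot: [0.575, 0.818, -0.0, -0.0]
contact_force: [-4.0, -1.9, 6.1]
finger_gap: 0.158
grip_force: 15.0
```

>>> drive_tool:
  moves:
    - [0.05,[-0.8,0,0],[0,0,0]]
    - [0.05,[-2,0,0],[0,0,0]]
    - [0.05,[-3.2,0,0],[0,0,0]]
    - [0.05,[-4.4,0,0],[0,0,0]]
    - [0.05,[-5.6,0,0],[0,0,0]]
    - [0.05,[-6.8,0,0],[0,0,0]]
    - [0.05,[-7.6,0,0],[0,0,0]]
    - [0.05,[-8,0,0],[0,0,0]]
    - [0.05,[-8.2,0,0],[0,0,0]]
    - [0.05,[-8.2,0,0],[0,0,0]]
    - [0.05,[-8.2,0,0],[0,0,0]]

```text
t: 23.8
tool_pos: [0.544, 0.1994, 0.1054]
eef_rot: [0.575, 0.818, 0.001, -0.002]
contact_force: [-5.9, 6.3, 5.8]
finger_gap: 0.154
grip_force: 15.0
```

>>> drive_tool:
  moves:
    - [0.05,[-0.3,0,0],[0,0,0]]
    - [0.05,[-0.3,0,0],[0,0,0]]
    - [0.05,[-0.3,0,0],[0,0,0]]

```text
t: 24.18
tool_pos: [0.544, 0.1993, 0.1054]
eef_rot: [0.576, 0.818, 0.003, -0.004]
contact_force: [-9.5, 15.4, 7.0]
finger_gap: 0.159
grip_force: 15.0
```

```bash
python3 - <<'E'
from h import *
m,s=meas();d=np.array(m[:2])-[.5694,.1275];c,q=np.cos(.3444),np.sin(.3444);f=s["contact_force"]
print("case xy",c*d[0]+q*d[1],-q*d[0]+c*d[1],"Fy",-q*f[0]+c*f[1],s["finger_gap"])
E
```

```text
case xy 0.00027899849268873955 0.07612691502074746 Fy 17.721696023399097 0.1591942336053438
```

The bolt is at its stop: handle at case y 0.076, and the force rises without any motion. Relaxing, releasing and retreating.

>>> drive_tool:
  moves:
    - [0.05,[0.3,0,0],[0,0,0]]
    - [0.2,[0.3,0,0],[0,0,0]]
    - [0.4,[0.3,0,0],[0,0,0]]
    - [0.5,[0.3,0,0],[0,0,0]]
    - [0.5,[0.3,0,0],[0,0,0]]
    - [0.5,[0.3,0,-3],[0,0,0]]
    - [0.5,[0.3,0,-7],[0,0,0]]
    - [0.5,[0.3,0,-12],[0,0,0]]
    - [0.5,[0.3,0,-17],[0,0,0]]
    - [0.5,[0.3,0,-17],[0,0,0]]
    - [0.5,[0.3,0,-17],[0,0,0]]

```text
t: 25.55
tool_pos: [0.5445, 0.1971, 0.274]
eef_rot: [0.575, 0.818, -0.0, -0.0]
contact_force: [-0.6, -0.2, -0.5]
finger_gap: 0.5
grip_force: 0.0
```

```bash
python3 - <<'E'
from h import *
# numeric check: compare scene image with expected handle and keeper positions
m,s=meas();print(m,s["t"],s["contact_force"])
im=imaging.camera("scene");case=[.5694,.1275,.3444]
for y,z in((.158,.132),(.076,.132),(0,.098),(-.015,.098)):
    u,v=proj("scene",place(case,[(0,y,z)]))[0].round().astype(int); print(y,u,v,im[v-1:v+2,u-1:u+2].mean((0,1)).round())
E
```

```text
[np.float64(0.5445249495877587), np.float64(0.19707394544467857), np.float64(0.27402322807967616), np.float64(0.344426236635685)] 25.55 [-0.63029513 -0.17425958 -0.5035871 ]
0.158 436 306 [37. 22. 15.]
0.076 404 287 [174. 184. 186.]
0 374 281 [146. 152. 153.]
-0.015 369 278 [144. 150. 151.]
```

The handle pixel is steel at its home position, brown wood shows where it started, and the rod crosses the well. Handing in.

```bash
python3 -c "
from rig import ctrl
print(ctrl.sign_off())"
```

```text
the job is handed in; nothing more can be done
None
```

The egg lies released along the well's floor, the bolt is slid to its stop in the keeper, and the job was handed in after about 26 s of the 67 s; no verdict came back.

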